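Switch the bead feeder to its other chute

TASK

The bead feeder is set to fill the tub on the side to which its seesaw leans; switch it to the other tub. Press the raised end of the seesaw down so that it rocks over to its other stop, then push the feed shutter fully in so that the four waiting beads run by themselves down the other chute into the other tub. Only press and push: pick nothing up, do not touch the beads, and leave the tubs and the things around the feeder where they are.

Things in the scene. Friction and masses are not known exactly. Their poses are not given: they have to be found in the camera images.
- feeder: Plywood bead feeder fixed to the table, T-shaped base 370 x 330 x 12 mm. Origin on the table top below the seesaw's axle. x points away from the robot up the feed chute, y left, z up; turned by up to 0.27 rad. The feed chute (44 mm wide, at y = 0, floor 162 mm high at the seesaw, rising 0.15 rad) meets the seesaw's middle; its shutter guides reach 220 mm high. Outlet chutes lead left and right to the tubs.
- seesaw (a joint): Tilt of the seesaw: aluminium trough 220 mm long (feeder y), 74 wide, axle along feeder x, 110 mm above the table, 22 mm below its floor. +0.30 rad: left end up, beads run to the right tub; -0.30: right end up, beads run to the left tub. Top-heavy, 0.3 kg, turns freely: pressed past level (0) it falls on to the other stop by itself and stays; under 2 N tips it.
- seesaw_tab_left (a point): Centre of the top of the left press tab, a flat plywood plate 50 mm (feeder x) by 44 mm (y), 4 mm thick, on the seesaw's side toward the robot, at its left end (64 mm toward the robot from the axle's middle, 85 mm left). Raised, it is about 160 mm above the table; lowered, 110 mm. The trough's wall beside it rises 20 mm above it.
- seesaw_tab_right (a point): The same for the right press tab, at the seesaw's right end.
- shutter (a joint): Slide of the feed shutter, m. 0 to 0.005: shut, its steel blade stands across the feed chute and holds the beads. 0.045: fully in, at its stop, the chute is open. It slides toward feeder +y (left) with about 1.2 N of friction and stays where it is left.
- shutter_pad (a point): Centre of the outer (right) face of the shutter's upright plywood push plate, 36 mm (feeder x) by 50 mm high, 6 mm thick, lower edge free in the air 25 mm below this point. Shut, it is 86 mm right (feeder -y) of the feed chute's middle, 85 mm beyond the axle's middle, about 195 mm above the table. Push it 45 mm toward the chute (feeder +y).
- bead1: Waiting raw wooden bead, a ball 30 mm in diameter, 12 g; origin at its centre. Lies in the feed chute behind the shutter (the one nearest the shutter).
- bead2: Waiting raw wooden bead, a ball 30 mm in diameter, 12 g; origin at its centre. Lies in the feed chute behind the shutter.
- bead3: Waiting raw wooden bead, a ball 30 mm in diameter, 12 g; origin at its centre. Lies in the feed chute behind the shutter.
- bead4: Waiting raw wooden bead, a ball 30 mm in diameter, 12 g; origin at its centre. Lies in the feed chute behind the shutter.
- tub_left: Open white plastic tub, 140 (feeder x) x 130 (y) x 50 mm high, walls 3 mm, 350 g, under the left outlet chute. Origin at the centre of its underside.
- tub_right: The same tub under the right outlet chute.
- beaker: Bystander: empty glass beaker, 66 mm across, 90 mm high. Origin at the centre of its underside.
- tape: Bystander: roll of tape lying flat, 90 mm across, 25 mm high. Origin at the centre of its underside.
- jar: Bystander: amber glass jar with steel lid, 64 mm across, 85 mm high. Origin at the centre of its underside.
- printing_block: Bystander: wooden printing block 70 x 50 x 22 mm with a grip 30 mm high on top. Origin at the centre of its underside.
- copper_stamp: Bystander: copper batik stamp 75 x 55 x 12 mm with a wire handle up to 54 mm high, standing left of the feed chute. Origin at the centre of its underside.
- brush: Bystander: paint brush 190 mm long lying in front of the feeder, along its own x. Origin near its middle, on the table.
Things that resemble listed ones, but are neither listed nor needed, are in the scene too. Leave any green or red look-alike of the bead3 alone.

How it is judged:
By the outcome, as a careful person would: the job done as asked, in the order asked, and still so for the second after the job is handed in, with the robot touching nothing.
It also fails if it takes over 38 s, if anything falls off the work surface, if the arm or the gripper's body presses on something with over 40 N, if the wrist force passes 120 N, or if a joint passes its speed limit or range.

ROBOT

A 7-joint arm with a two-finger parallel gripper is mounted at the origin on the work surface. World frame = base frame: x ahead of the robot, y to its left, z up, the work surface at z = 0. Lengths are in m, angles in rad, forces in N, time in s.
With the tool pointing down it reaches from about 0.4 to 0.875 m from the base axis. Payload 19.3 kg.
Tool frame: the origin (TCP) lies midway between the tips of the shut fingers; the grasp point (between the pads) lies 19 mm behind it; x points along the fingers, y is the direction in which the jaws open and shut, and the axes are right-handed (so a half turn about x gives the same grasp; the last joint's range is limited). The gripper opens to 85 mm and grips with 20 to 120 N. Pads are 22 mm wide; open, the fingers measure 114 mm over their backs; the gripper's body (76 mm by 85 mm) begins 54 mm behind the grasp point. The pads swing forward as they close: fully open they stand 13 mm farther back than shut.
Start: joints at [1.036, 0.521, -0.036, 1.599, 0.021, 1.021, -0.113], TCP at [0.28, -0.559, 0.231] pointing down, gripper open.
Joint ranges: [-2.91, 2.91], [-0.3, 2.13], [-1.5, 1.42], [0.17, 2.43], [-1.26, 4.41], [0.16, 1.93], [-2.52, 2.52]. Speed limits (rad/s): [1.89, 1.89, 2.39, 2.39, 3.01, 3.01, 3.01].

INTERFACE

Orientations are given as [roll, pitch, yaw] about the fixed x, y, z axes, in that order (R = Rz(yaw) Ry(pitch) Rx(roll)).
In Python, from bench import ctrl, viewer gives the robot as it stands.
- The arm moves only by the tool arm_command, never from a script. Its argument "plan" is a list that holds one entry, the list of rows, each a list of 6 numbers: the shift along the tool's x, y, z in m, then the turn, a rotation vector about the tool's x, y, z in rad. In form: [[[dx, dy, dz, ax, ay, az], ...]]. A call has 1 to 20 rows; each row is the pose to reach, as a shift and turn from the pose commanded when the call began, along the tool's axes at that moment; what a row does not reach only later rows make up. A row lasts 1/12 s, in which the tool goes at most 41.7 mm and 7.16 degrees, less where a joint would pass 70% of its speed; a pose out of reach is approached as far as the arm can. A call with a gripper value outside its range is refused whole. "grip" is the opening, from 0 (shut) to 1 (fully open), set as the call begins (left out, the last holds). The fingers move at their own pace and stop on an object; "squeeze" is the grip in N (left out, the last holds). Time passes only in rows, so rows that repeat a pose let the fingers close. It gives the time, the measured TCP pose, the force and the opening at its end, in the units of the state.
- ctrl.state(): the state, without advancing time (a new reading comes with each control period).
- viewer.read_camera(name): name is "scene" or "side" or "wrist"; returns a dict with "color" (480x640x3 uint8, red, green, blue), "K" (3x3 intrinsics, pixels), "pose" (4x4, takes a point from camera to world coordinates). Camera axes: x right, y down, z forward; pixel columns grow to the right and rows downward; lengths in m; the calibration is good to about 2 mm. A picture is of the moment at which its call begins. There is no depth.
- ctrl.close_job(): hands the job in, once; it reports no verdict.
The state is a dict: "clock": time; "joints": joint angles; "joint_vel": joint speeds; "joint_efforts": joint torques, N m; "ee_pos": TCP position; "tool_rot": TCP orientation; "force": force on the tool from outside, world axes, zero at the start; "wrist_torque": the same for the moment, N m; "width": finger opening in m.
Only numpy, scipy, OpenCV 4.12 (cv2) and the standard library are available. Lean on these libraries where they do the work, as an engineer would, in place of code of your own. Each camera call takes 0.05 s, during which the arm holds its last target.

## Working session

There is one attempt and no reset: what is moved stays moved. The work goes in short steps, Python scripts to look and compute and a tool call to move; the robot and the scene stay as the last step left them, time stands still between calls to the robot, and variables do not carry over. Pictures are saved under pics/ and viewed, and the job is handed in when it is done.

Besides the shell and the picture viewer there is one more tool, called after "Request:" as name(argument=value, ...) on one line, values as JSON. arm_command: Moves the arm, as the interface text tells. Its arguments: {"type":"object","properties":{"plan":{"type":"array"},"grip":{"type":"number"},"squeeze":{"type":"number"}},"required":["plan"]}

```bash
mkdir -p pics; ls; python3 - <<'E'
from bench import ctrl, viewer
import cv2,numpy as np,pickle
d={}
for n in ["scene","side","wrist"]:
    r=viewer.read_camera(n); d[n]=r
    cv2.imwrite(f"pics/{n}0.png",r["color"][:,:,::-1])
    print(n,r["K"].round(1).tolist(),r["pose"].round(4).tolist())
pickle.dump(d,open("cams0.pkl","wb"))
print(ctrl.state())
E
```

```text
pics
scene [[624.3, 0.0, 330.8], [0.0, 624.3, 248.6], [0.0, 0.0, 1.0]] [[0.2558, 0.7781, -0.5738, 1.1866], [0.9667, -0.2057, 0.152, -0.1399], [0.0003, -0.5936, -0.8048, 0.9833], [0.0, 0.0, 0.0, 1.0]]
side [[603.9, 0.0, 317.1], [0.0, 603.9, 232.8], [0.0, 0.0, 1.0]] [[-0.7211, -0.4344, 0.5397, -0.0236], [-0.6927, 0.4669, -0.5497, 0.6159], [-0.0131, -0.7702, -0.6376, 0.8372], [0.0, 0.0, 0.0, 1.0]]
wrist [[414.6, 0.0, 319.5], [0.0, 414.6, 241.4], [0.0, 0.0, 1.0]] [[0.4478, -0.847, -0.2865, 0.3535], [-0.8941, -0.4246, -0.1423, -0.5208], [-0.0011, 0.3199, -0.9475, 0.372], [0.0, 0.0, 0.0, 1.0]]
{'clock': 0.15, 'joints': array([ 1.03582596,  0.52185039, -0.03628469,  1.59983313,  0.02119105,
        1.02111991, -0.11277528]), 'joint_vel': array([ 0.00167075, -0.00319812,  0.00055984, -0.00071644, -0.00071791,
        0.00149992,  0.00049965]), 'joint_efforts': array([ 3.70176815e-05, -9.27391434e+01,  1.98007800e+00, -3.70054865e+01,
        1.78984925e-02,  6.38600482e-03,  2.46007579e-05]), 'ee_pos': array([ 0.27998437, -0.55851419,  0.23089081]), 'tool_rot': array([-1.48760172,  1.56997007,  2.11873117]), 'force': array([ 0.41146428,  0.61503763, -0.75740293]), 'wrist_torque': array([ 0.00758663, -0.02760473, -0.06165614]), 'width': 0.08555810824058661}
```

View pics/scene0.png

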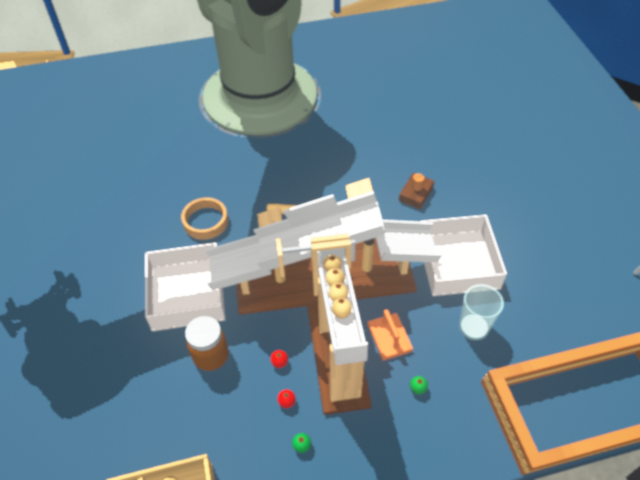

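View pics/side0.png

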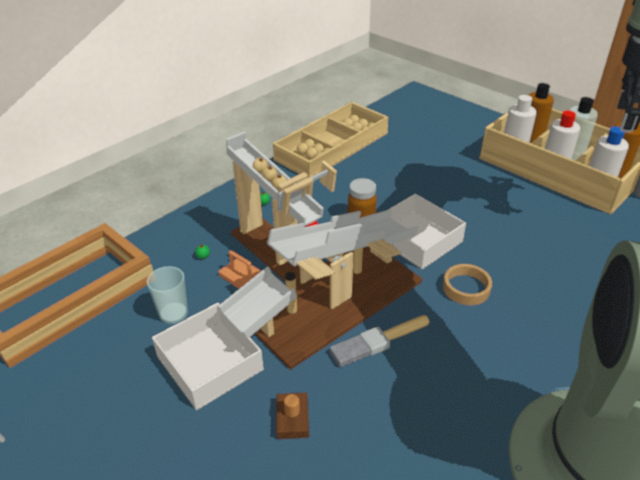

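View pics/wrist0.png

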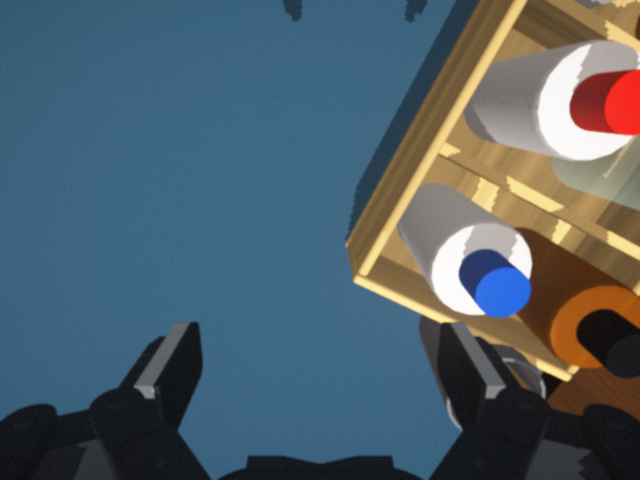

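```bash
python3 - <<'E'
import cv2
a=cv2.imread("pics/scene0.png")[160:430,200:460]; cv2.imwrite("pics/sc_crop.png",cv2.resize(a,None,fx=2.2,fy=2.2,interpolation=cv2.INTER_CUBIC))
a=cv2.imread("pics/side0.png")[110:380,200:480]; cv2.imwrite("pics/si_crop.png",cv2.resize(a,None,fx=2.2,fy=2.2,interpolation=cv2.INTER_CUBIC))
E
```

```text
(no output)
```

View pics/sc_crop.png

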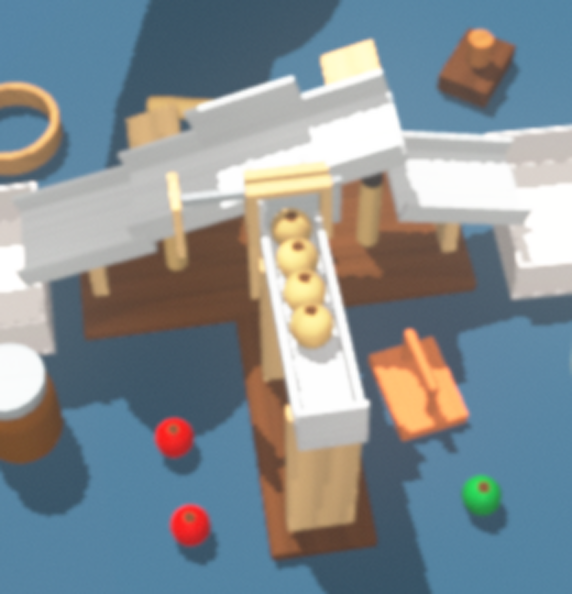

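View pics/si_crop.png

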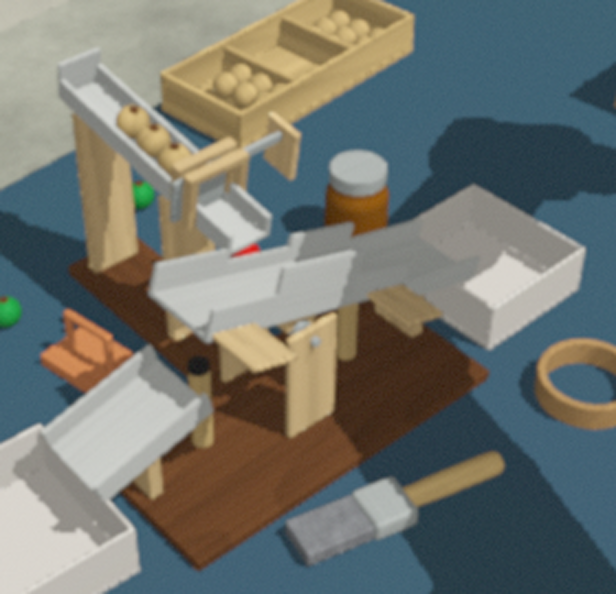

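```bash
cat > h.py <<'E'
import numpy as np,pickle
from scipy.optimize import least_squares
def proj(c,P):
    T=np.linalg.inv(c["pose"]); p=np.atleast_2d(P)@T[:3,:3].T+T[:3,3]; q=p@c["K"].T; return q[:,:2]/q[:,2:]
def tri(ca,ua,cb,ub):
    f=lambda P:np.r_[(proj(ca,P)-ua).ravel(),(proj(cb,P)-ub).ravel()]
    r=least_squares(f,[.6,0,.1]); return r.x,r.fun
def onplane(c,u,z):
    d=c["pose"][:3,:3]@np.linalg.inv(c["K"])@np.r_[u,1]; o=c["pose"][:3,3]; return o+d*(z-o[2])/d[2]
E
python3 - <<'E'
from h import *
d=pickle.load(open("cams0.pkl","rb")); s,i=d["scene"],d["side"]
S=lambda x,y:np.array([x/2.2+200,y/2.2+160]); I=lambda x,y:np.array([x/2.2+200,y/2.2+110])
print("tab",tri(s,S(350,62),i,I(255,345)))
print("plate top",tri(s,S(174,176),i,I(282,120)))
# base bottom corners at z=.012
c=[("near-right?",onplane(s,S(85,338),.012)),("left far",onplane(s,S(473,287),.012)),("tail R",onplane(s,S(272,557),.012)),("tail L",onplane(s,S(376,545),.012))]
for n,p in c: print(n,p)
for n,u in [("side left-near",(200,567)),("side right-near",(487,375)),("beadless leftfar",(70,270))]: print(n,onplane(i,I(*u),.012))
E
```

```text
tab (array([0.48771501, 0.0978316 , 0.1628113 ]), array([ 0.63124221,  0.25915715,  0.6037968 , -0.20215735]))
plate top (array([ 0.61322333, -0.06779338,  0.227422  ]), array([ 0.90815998,  0.45168039,  1.1306796 , -0.47636717]))
near-right? [ 0.592193   -0.15347753  0.012     ]
left far [0.62648402 0.16901037 0.012     ]
tail R [ 0.81122027 -0.05228719  0.012     ]
tail L [0.82194266 0.02437823 0.012     ]
side left-near [0.4597622  0.19225822 0.012     ]
side right-near [ 0.4250703  -0.12903516  0.012     ]
beadless leftfar [0.80936043 0.02914255 0.012     ]
```

```bash
cat >> h.py <<'E'
from scipy.spatial.transform import Rotation as Ro
def toolR(s): return Ro.from_euler("xyz",s["tool_rot"]).as_matrix()
YAW=-.106; O=np.array([.540,.018,0]); F=Ro.from_euler("z",YAW).as_matrix()
def W(x,y,z): return O+F@np.array([x,y,z])
def go(s,P):
    R=toolR(s); Rd=np.c_[[0,0,-1],-F[:,1],-F[:,0]] ; 
    out=[]
    for sg in (1,-1):
        D=Rd@np.diag([1,sg,sg]); out.append(Ro.from_matrix(R.T@D).as_rotvec().round(3))
    return (R.T@(np.array(P)-s["ee_pos"])).round(4),out
E
python3 - <<'E'
from h import *
from bench import ctrl
s=ctrl.state(); print(toolR(s).round(3))
d=pickle.load(open("cams0.pkl","rb"))
pts={"tab":W(-64,74,160),"padtop":W(85,-83,220),"pad":W(85,-86,195),"lc":W(40,110,12),"tabw":W(-64,-90,110)}
for n,p in pts.items():
    a=proj(d["scene"],p)[0]; b=proj(d["side"],p)[0]
E
python3 - <<'E'
from h import *
from bench import ctrl
import cv2
d=pickle.load(open("cams0.pkl","rb"))
mm=1e-3
pts=[W(-64*mm,74*mm,.160),W(85*mm,-83*mm,.220),W(85*mm,-86*mm,.195),W(-89*mm,53*mm,.154),W(-89*mm,95*mm,.167),W(-39*mm,95*mm,.167),W(-39*mm,53*mm,.154)]
for k in range(2):
    n=["scene","side"][k]; im=d[n]["color"][:,:,::-1].copy(); f=3;im=cv2.resize(im,None,fx=f,fy=f)
    for u in proj(d[n],np.array(pts)): cv2.circle(im,tuple((u*f+1).astype(int)),3,(0,0,255),-1)
    cv2.imwrite(f"pics/ov{k}.png", im[480:1080,650:1400] if k==0 else im[400:1000,650:1400])
s=ctrl.state(); print(go(s,pts[0]+[0,0,.1])); print(pts[0],pts[2])
E
```

```text
[[-0.     0.448 -0.894]
 [ 0.001 -0.894 -0.448]
 [-1.    -0.001  0.   ]]
(array([-0.0287, -0.4957, -0.4769]), [array([0.571, 0.   , 0.001]), array([-2.571e+00, -1.000e-03,  0.000e+00])])
[0.48418853 0.09835596 0.16      ] [ 0.61542398 -0.07651044  0.195     ]
```

View pics/ov0.png

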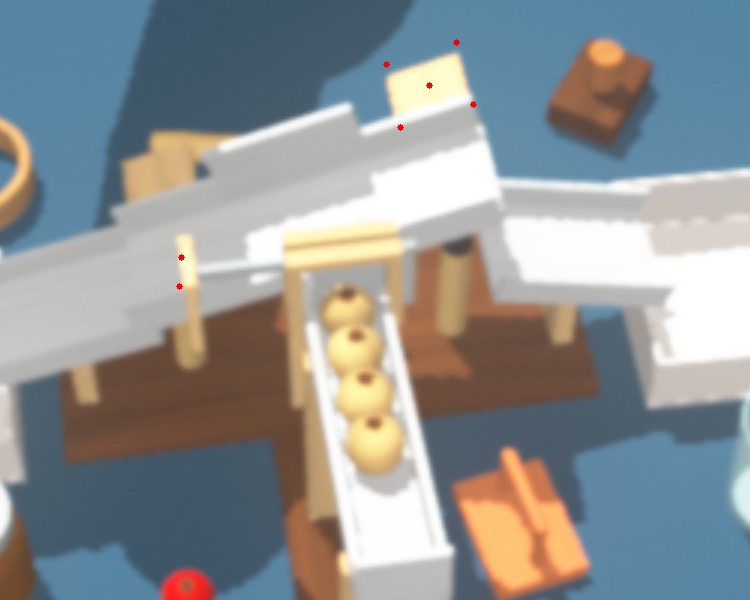

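View pics/ov1.png

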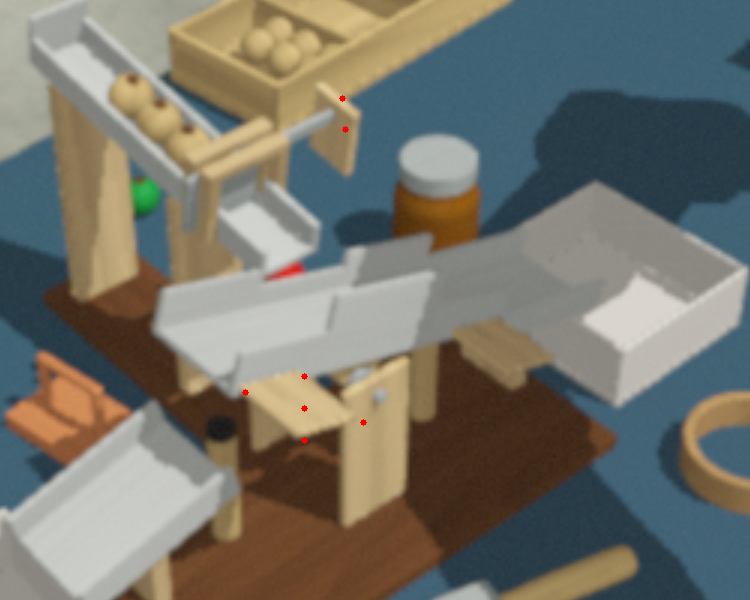

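Request:
arm_command(plan=[[[-0.04,0,0,0,0,0],[-0.08,0,0,0,0,0],[-0.1,-0.025,-0.025,0.05,0,0],[-0.1,-0.053,-0.052,0.1,0,0],[-0.1,-0.08,-0.078,0.15,0,0],[-0.1,-0.108,-0.105,0.2,0,0],[-0.1,-0.136,-0.132,0.25,0,0],[-0.1,-0.164,-0.159,0.3,0,0],[-0.1,-0.192,-0.186,0.35,0,0],[-0.1,-0.22,-0.213,0.4,0,0],[-0.1,-0.248,-0.24,0.45,0,0],[-0.1,-0.276,-0.267,0.5,0,0],[-0.1,-0.304,-0.294,0.55,0,0],[-0.1,-0.332,-0.321,0.571,0,0],[-0.1,-0.36,-0.348,0.571,0,0],[-0.1,-0.388,-0.375,0.571,0,0],[-0.1,-0.416,-0.402,0.571,0,0],[-0.1,-0.444,-0.43,0.571,0,0],[-0.1,-0.471,-0.456,0.571,0,0],[-0.1,-0.4945,-0.479,0.571,0,0]]], grip=0)

```text
clock: 1.82
ee_pos: [0.4868, 0.1006, 0.3313]
tool_rot: [-1.707, 1.57, 1.329]
force: [-0.0, -0.3, -0.2]
width: -0.0
```

```bash
python3 - <<'E'
from h import *
from bench import ctrl,viewer
import cv2
r=viewer.read_camera("wrist"); s=ctrl.state(); print(toolR(s).round(3),s["ee_pos"])
im=r["color"][:,:,::-1].copy(); mm=1e-3
for p in [(.487,.0985,.16),(.490,.098,.16)]:
    u=proj(r,np.array(p))[0]; print(u); cv2.circle(im,tuple(u.astype(int)),3,(0,0,255),-1)
cv2.imwrite("pics/w1.png",im); pickle.dump(r,open("w1.pkl","wb"))
E
```

```text
[[ 0.    -0.1   -0.995]
 [ 0.003 -0.995  0.1  ]
 [-1.    -0.003  0.   ]] [0.48770585 0.10623816 0.33118824]
[323.33868442 212.33387035]
[323.58281274 208.53355517]
```

View pics/w1.png

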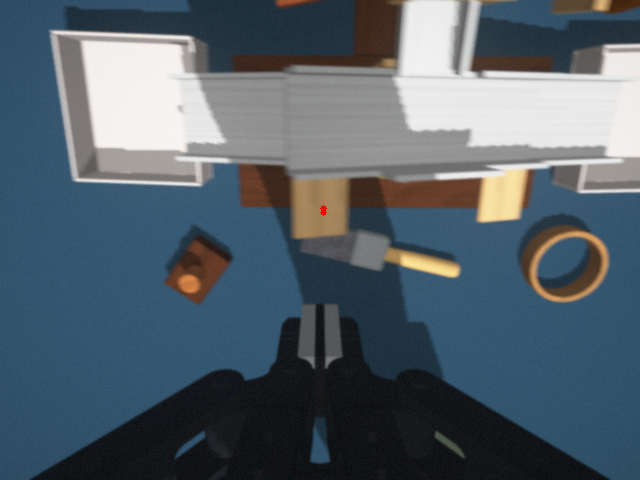

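Request:
arm_command(plan=[[[0,0,0,0,0,0],[0.03,0,0,0,0,0],[0.06,0,0,0,0,0],[0.09,0,0,0,0,0],[0.12,0,0,0,0,0],[0.14,0,0,0,0,0],[0.14,0,0,0,0,0],[0.14,0,0,0,0,0]]])

```text
clock: 2.53
ee_pos: [0.4863, 0.0973, 0.1913]
tool_rot: [0.407, 1.569, -2.841]
force: [0.1, 0.3, 0.2]
width: 0.0
```

```bash
python3 - <<'E'
from h import *
from bench import ctrl,viewer
import cv2
r=viewer.read_camera("wrist"); q=viewer.read_camera("side"); s=ctrl.state(); print(s["ee_pos"],s["clock"],s["force"])
w=pickle.load(open("w1.pkl","rb")); 
for u in [(320,208),(291,238),(349,235)]: print(onplane(w,np.array(u),.16))
cv2.imwrite("pics/w2.png",np.hstack([r["color"][:,:,::-1][::1,100:500],cv2.resize(q["color"][150:350,220:420,::-1],(400,400)).copy() if 0 else cv2.copyMakeBorder(cv2.resize(q["color"][150:350,220:420,::-1],(400,400)),0,80,0,0,0)]))
E
```

```text
[0.48734397 0.09781934 0.19270963] 2.6333 [-0.18106854 -0.31292698  0.24077623]
[0.49071547 0.10071587 0.16      ]
[0.46882372 0.12617122 0.16      ]
[0.46645864 0.08020442 0.16      ]
```

View pics/w2.png

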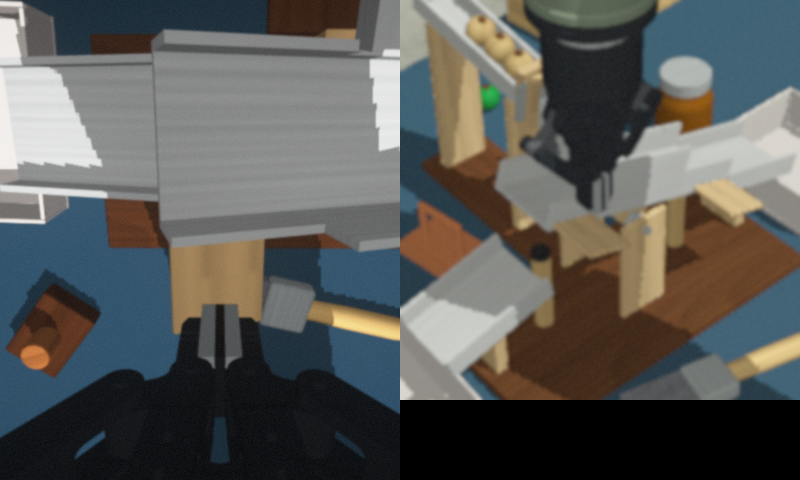

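Request:
arm_command(plan=[[[0.015,0,0,0,0,0],[0.025,0,0,0,0,0],[0.032,0,0,0,0,0],[0.038,0,0,0,0,0],[0.044,0,0,0,0,0],[0.05,0,0,0,0,0],[0.056,0,0,0,0,0],[0.062,0,0,0,0,0],[0.068,0,0,0,0,0],[0.072,0,0,0,0,0],[0.072,0,0,0,0,0]]])

```text
clock: 3.55
ee_pos: [0.4863, 0.098, 0.1184]
tool_rot: [0.25, 1.57, -2.998]
force: [0.5, 1.0, 0.4]
width: -0.0003
```

```bash
python3 - <<'E'
from h import *
from bench import ctrl,viewer
import cv2
r=viewer.read_camera("wrist"); q=viewer.read_camera("side"); s=ctrl.state(); print(s["ee_pos"],s["clock"],s["force"])
cv2.imwrite("pics/w3.png",np.hstack([r["color"][:,:,::-1][::1,100:500],cv2.copyMakeBorder(cv2.resize(q["color"][150:350,220:420,::-1],(400,400)),0,80,0,0,0)]))
E
```

```text
[0.48666339 0.09807885 0.11922883] 3.65 [0.04171266 0.38679059 1.14870567]
```

View pics/w3.png

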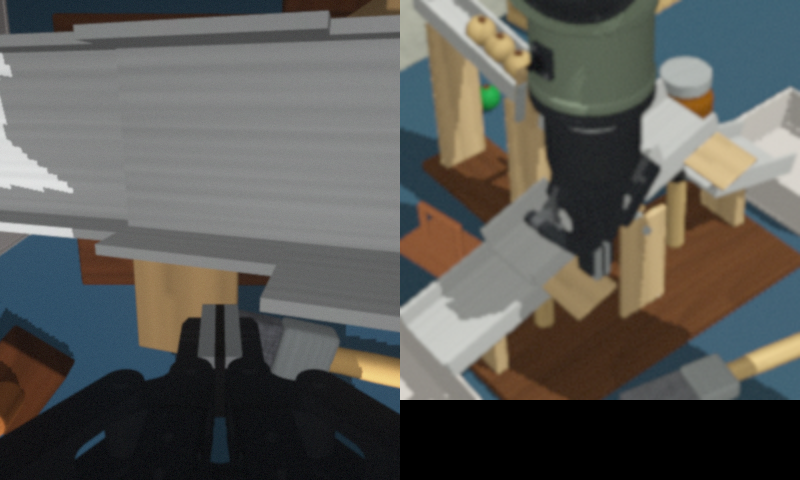

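Request:
arm_command(plan=[[[-0.02,0,0,0,0,0],[-0.055,0,0,0,0,0],[-0.09,0,0,0,0,0],[-0.125,0,0,0,0,0],[-0.16,0,0,0,0,0],[-0.195,0,0,0,0,0],[-0.21,0.01,-0.007,0,0,0],[-0.21,0.035,-0.025,0,0,0],[-0.21,0.062,-0.044,0,0,0],[-0.21,0.09,-0.063,0,0,0],[-0.21,0.118,-0.083,0,0,0],[-0.21,0.146,-0.103,0,0,0],[-0.21,0.172,-0.121,0,0,0],[-0.21,0.195,-0.138,0,0,0],[-0.21,0.204,-0.144,0,0,0],[-0.21,0.204,-0.144,0,0,0]]])

```text
clock: 4.98
ee_pos: [0.6087, -0.1228, 0.3289]
tool_rot: [1.048, 1.57, -2.203]
force: [-0.2, 0.7, 0.6]
width: 0.0003
```

```bash
python3 - <<'E'
from h import *
from bench import ctrl,viewer
import cv2
r=viewer.read_camera("wrist"); q=viewer.read_camera("side"); c=viewer.read_camera("scene"); s=ctrl.state(); print(s["ee_pos"],s["clock"],s["force"],toolR(s).round(3))
cv2.imwrite("pics/w4.png",r["color"][:,:,::-1]); pickle.dump(r,open("w4.pkl","wb"))
a=cv2.resize(c["color"][160:400,200:400,::-1],(400,480)); b=cv2.resize(q["color"][110:350,230:430,::-1],(400,480))
cv2.imwrite("pics/w4b.png",np.hstack([a,b]))
print(proj(r,[[.614,-.073,.220],[.614,-.075,.195]]))
E
```

```text
[ 0.60794993 -0.11888937  0.32951788] 5.1333 [-0.74811295  0.35507584  0.55038237] [[ 0.    -0.105 -0.994]
 [ 0.001 -0.994  0.105]
 [-1.    -0.001 -0.   ]]
[[241.86850077 238.08257244]
 [251.11730117 226.48555346]]
```

View pics/w4.png

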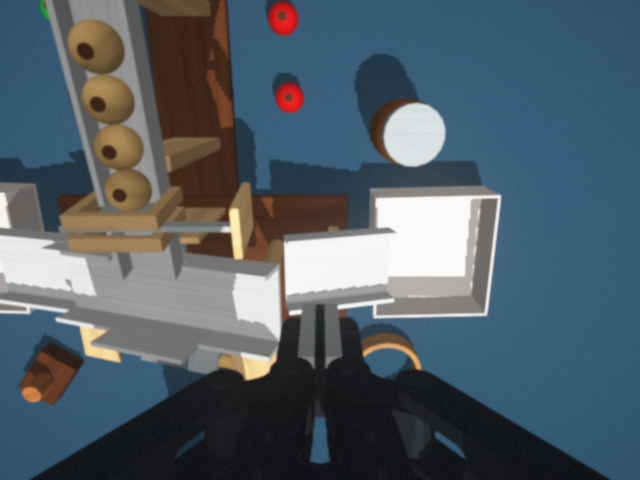

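View pics/w4b.png

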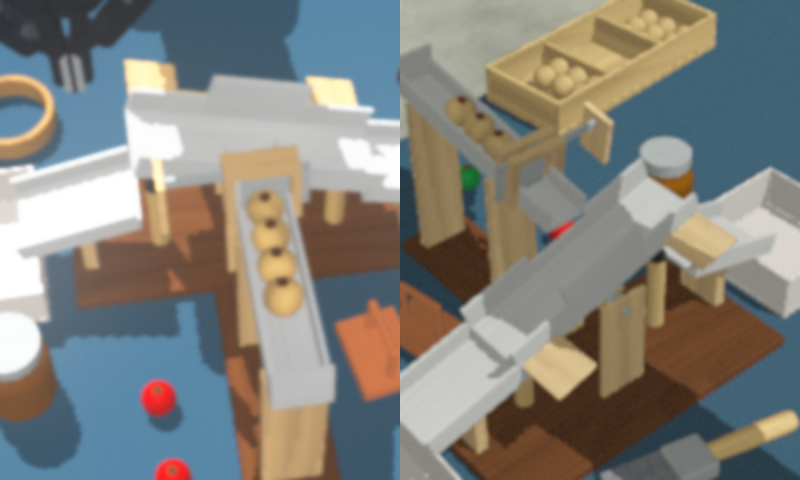

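```bash
python3 - <<'E'
from h import *
import cv2
r=pickle.load(open("w4.pkl","rb"))
cv2.imwrite("pics/w4c.png",cv2.resize(r["color"][160:300,180:340,::-1],None,fx=5,fy=4.2857,interpolation=cv2.INTER_CUBIC))
E
```

```text
(no output)
```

View pics/w4c.png

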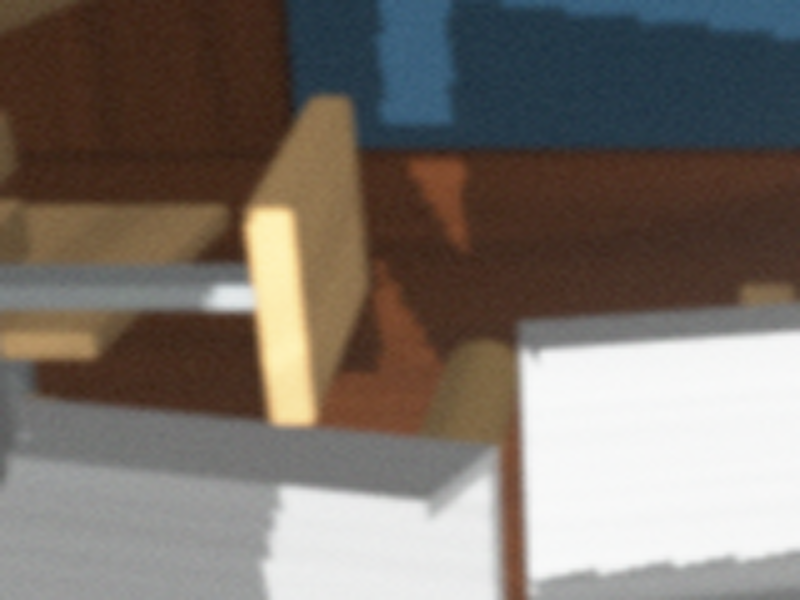

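```bash
python3 - <<'E'
from h import *
r=pickle.load(open("w4.pkl","rb"))
P=lambda x,y:np.array([180+x/5,160+y/4.2857])
for z in (.22,.225): print(z,onplane(r,P(297,210),z),onplane(r,P(317,423),z))
print(onplane(r,P(353,97),.17),onplane(r,P(367,285),.17))
print("trough corner", onplane(r,P(495,445),.185),"outlet corner",onplane(r,P(525,320),.11))
E
```

```text
0.22 [ 0.63291687 -0.07469555  0.22      ] [ 0.60005339 -0.07160831  0.22      ]
0.225 [ 0.63406579 -0.07581973  0.225     ] [ 0.60185945 -0.07279423  0.225     ]
[ 0.64004301 -0.07495465  0.17      ] [ 0.60685727 -0.07162805  0.17      ]
trough corner [ 0.58050376 -0.08877907  0.185     ] outlet corner [ 0.57931425 -0.08715842  0.11      ]
```

```bash
python3 - <<'E'
from h import *
from bench import ctrl
s=ctrl.state(); print(s["joints"].round(3),s["ee_pos"],s["clock"])
E
```

```text
[ 0.302  0.444 -0.303  1.477  0.135  1.241 -1.692] [ 0.60794993 -0.11888937  0.32951788] 5.1333
```

Request:
arm_command(plan=[[[0,0,-0.005,-0.12,0,0],[0,0,-0.005,-0.24,0,0],[0,0,-0.005,-0.36,0,0],[0,0,-0.005,-0.48,0,0],[0,0,-0.005,-0.6,0,0],[0,0,-0.005,-0.72,0,0],[0,0,-0.005,-0.84,0,0],[0,0,-0.005,-0.96,0,0],[0,0,-0.005,-1.08,0,0],[0,0,-0.005,-1.2,0,0],[0,0,-0.005,-1.32,0,0],[0,0,-0.005,-1.44,0,0],[0,0,-0.005,-1.571,0,0],[0,0,-0.005,-1.571,0,0],[0,0,-0.005,-1.571,0,0]]])

```text
clock: 6.38
ee_pos: [0.613, -0.1197, 0.3296]
tool_rot: [1.919, 1.57, 0.24]
force: [-0.5, -0.1, 0.1]
width: -0.0001
```

Request:
arm_command(plan=[[[0.03,0,0,0,0,0],[0.06,0,0,0,0,0],[0.09,0,0,0,0,0],[0.12,0,0,0,0,0],[0.14,0,0,0,0,0],[0.144,0,0,0,0,0],[0.144,0,0,0,0,0],[0.144,0,0,0,0,0]]])

```text
clock: 7.05
ee_pos: [0.6138, -0.1203, 0.1867]
tool_rot: [1.529, 1.569, -0.149]
force: [0.3, -0.4, 0.5]
width: -0.0
```

```bash
python3 - <<'E'
from h import *
from bench import ctrl,viewer
import cv2
r=viewer.read_camera("wrist"); q=viewer.read_camera("side"); c=viewer.read_camera("scene"); s=ctrl.state(); print(s["ee_pos"],s["clock"],s["force"],toolR(s).round(3))
a=cv2.resize(c["color"][160:400,200:400,::-1],(400,480)); b=cv2.resize(q["color"][110:350,230:430,::-1],(400,480))
cv2.imwrite("pics/w5b.png",np.hstack([a,b])); cv2.imwrite("pics/w5.png",r["color"][:,:,::-1])
E
```

```text
[ 0.61388653 -0.12062061  0.18687757] 7.2 [-0.28666907  0.41231763  0.17880485] [[ 0.002  0.994 -0.107]
 [-0.    -0.107 -0.994]
 [-1.     0.002  0.   ]]
```

View pics/w5b.png

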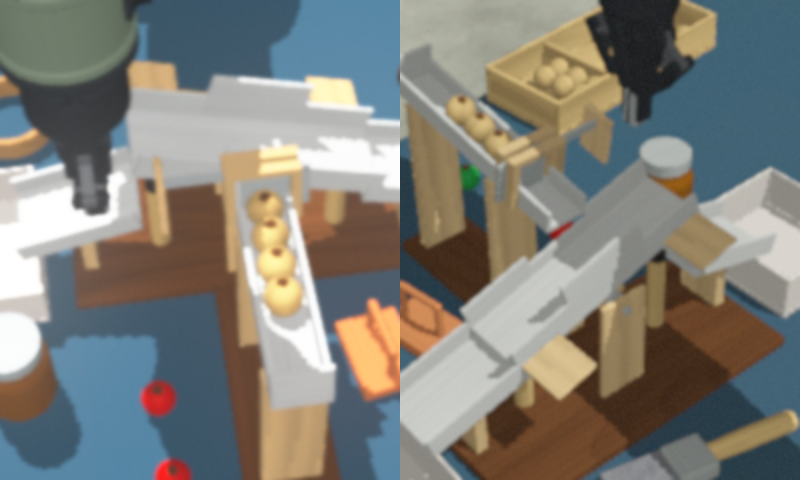

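View pics/w5.png

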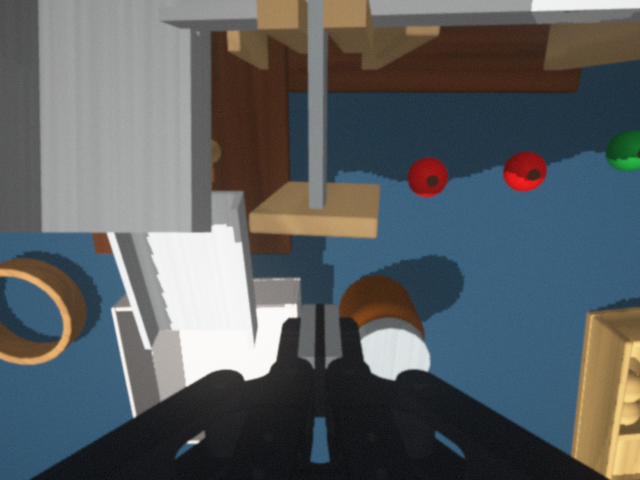

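Request:
arm_command(plan=[[[0,0,-0.015,0,0,0],[0,0,-0.028,0,0,0],[0,0,-0.035,0,0,0],[0,0,-0.041,0,0,0],[0,0,-0.047,0,0,0],[0,0,-0.053,0,0,0],[0,0,-0.059,0,0,0],[0,0,-0.065,0,0,0],[0,0,-0.07,0,0,0],[0,0,-0.074,0,0,0],[0,0,-0.078,0,0,0],[0,0,-0.078,0,0,0],[0,0,-0.078,0,0,0]]])

```text
clock: 8.28
ee_pos: [0.6214, -0.0436, 0.1853]
tool_rot: [-0.135, 1.57, -1.812]
force: [0.1, -5.5, 2.1]
width: -0.0003
```

```bash
cat > look.py <<'E'
from h import *
from bench import ctrl,viewer
import cv2,sys
n=sys.argv[1]
r=viewer.read_camera("wrist"); q=viewer.read_camera("side"); c=viewer.read_camera("scene"); s=ctrl.state(); print(s["ee_pos"],s["clock"],s["force"])
a=cv2.resize(c["color"][150:390,130:530,::-1],(500,300)); b=cv2.resize(q["color"][110:410,150:480,::-1],(330,300))[:,:300]; w=cv2.resize(r["color"][:,:,::-1],(400,300))
cv2.imwrite(f"pics/{n}.png",np.vstack([np.hstack([a,b]),np.hstack([w,np.zeros((300,400,3),np.uint8)])]))
E
python3 look.py p1
```

```text
[ 0.62142286 -0.04363862  0.18525571] 8.4333 [-0.07127173 -5.71335271  1.56438456]
```

View pics/p1.png

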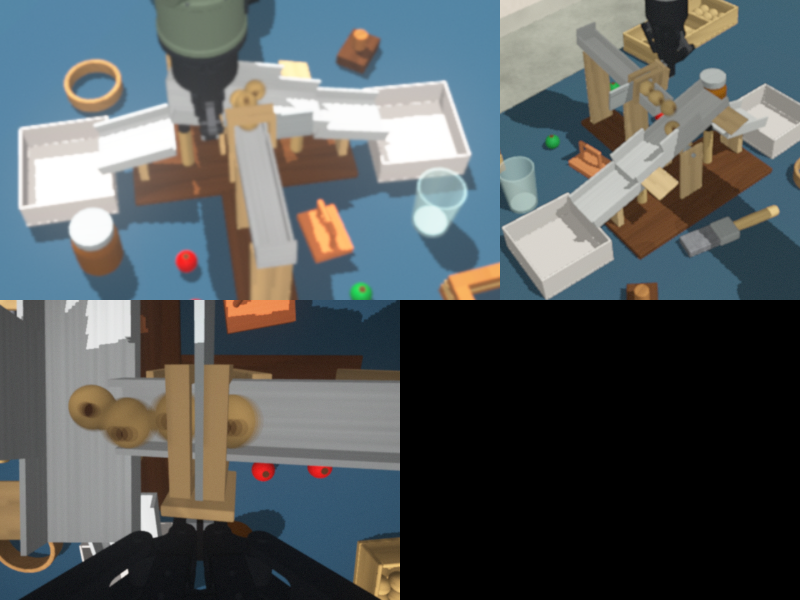

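Request:
arm_command(plan=[[[0,0,-0.002,0,0,0],[0,0,-0.003,0,0,0],[0,0,-0.004,0,0,0],[0,0,-0.004,0,0,0],[0,0,-0.004,0,0,0]]])

```text
clock: 8.85
ee_pos: [0.6214, -0.0435, 0.1853]
tool_rot: [-0.127, 1.565, -1.807]
force: [-5.2, -23.0, 7.5]
width: 0.0002
```

```bash
python3 look.py p2
```

```text
[ 0.62141146 -0.04348854  0.1853157 ] 9.0 [ -5.17076608 -22.83458123   8.10480426]
```

View pics/p2.png

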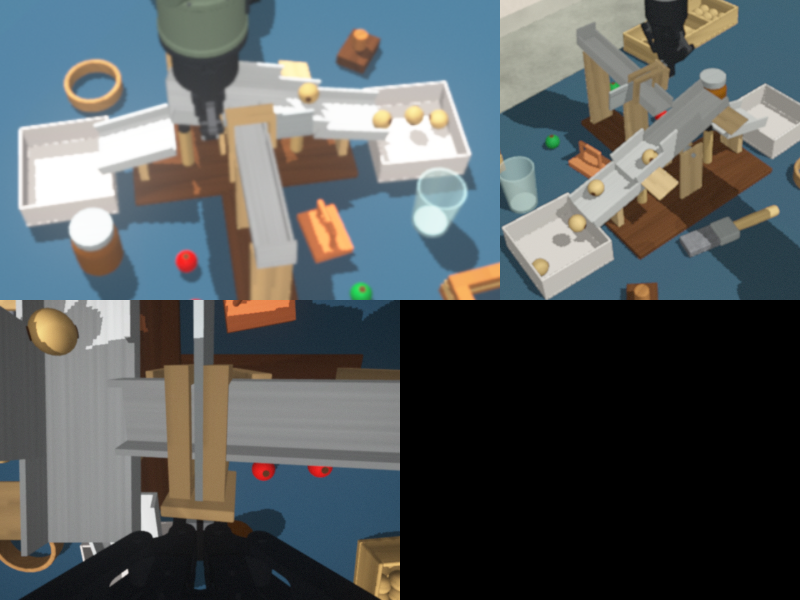

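The shutter is hard on its stop: 23 N and no further motion. The beads are running left, so I'll back off and lift.

Request:
arm_command(plan=[[[0,0,0.008,0,0,0],[0,0,0.02,0,0,0],[0,0,0.035,0,0,0],[0,0,0.045,0,0,0],[-0.03,0,0.045,0,0,0],[-0.06,0,0.045,0,0,0],[-0.09,0,0.05,0,0,0],[-0.12,0,0.06,0,0,0],[-0.14,0,0.07,0,0,0],[-0.15,0,0.08,0,0,0],[-0.15,0,0.08,0,0,0],[-0.15,0,0.08,0,0,0],[-0.15,0,0.08,0,0,0],[-0.15,0,0.08,0,0,0],[-0.15,0,0.08,0,0,0],[-0.15,0,0.08,0,0,0],[-0.15,0,0.08,0,0,0],[-0.15,0,0.08,0,0,0]]])

```text
clock: 10.5
ee_pos: [0.6134, -0.1184, 0.3351]
tool_rot: [-1.831, 1.571, 2.776]
force: [0.2, -0.3, -0.2]
width: 0.0003
```

```bash
python3 look.py p3
```

```text
[ 0.61343211 -0.11857146  0.33524844] 10.65 [0.13990624 0.62628582 0.24384523]
```

View pics/p3.png

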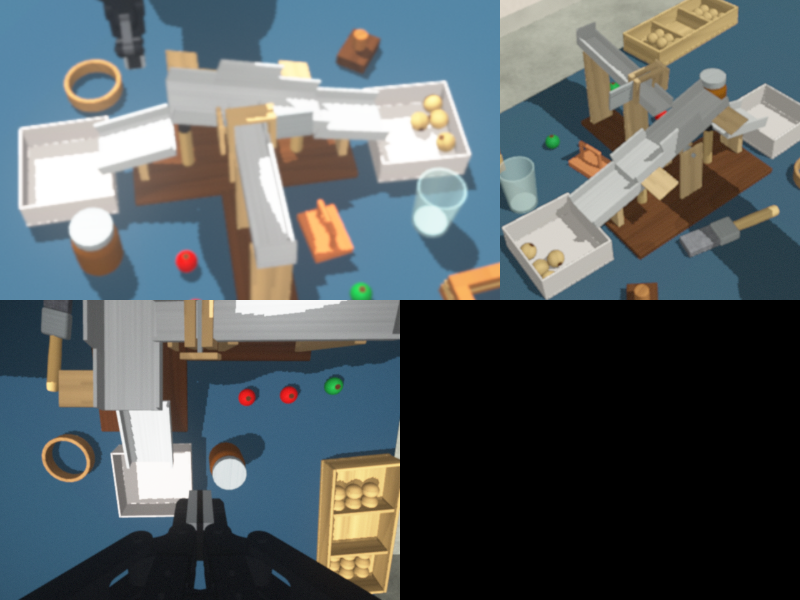

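Request:
arm_command(plan=[[[0,0,0,0,0,0],[0,0,0,0,0,0],[0,0,0,0,0,0],[0,0,0,0,0,0],[0,0,0,0,0,0],[0,0,0,0,0,0],[0,0,0,0,0,0],[0,0,0,0,0,0],[0,0,0,0,0,0],[0,0,0,0,0,0],[0,0,0,0,0,0],[0,0,0,0,0,0]]])

```text
clock: 11.65
ee_pos: [0.6134, -0.1186, 0.3353]
tool_rot: [2.554, 1.571, 0.877]
force: [-0.2, 0.2, 0.2]
width: 0.0001
```

```bash
python3 look.py p4; python3 -c "
from bench import ctrl
print(ctrl.close_job())"
```

```text
[ 0.61341023 -0.11859885  0.33529127] 11.8 [-0.15490716 -0.11323634 -0.21818588]
the job is handed in; nothing more can be done
None
```

View pics/p4.png

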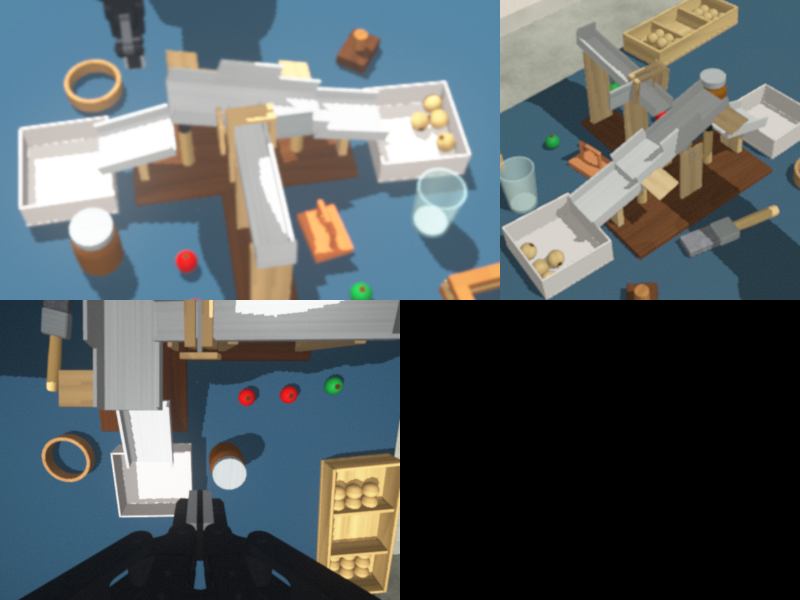

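The feeder is switched to the left tub, and all four beads are lying still in it. I pressed the raised left tab down so the seesaw rocked over to its other stop. Then I pushed the shutter in until it hit its stop, which read about 23 N with no further movement. The job was handed in at 11.8 s.

The last pictures, taken about a second apart, show the same scene. The feed chute and right tub are empty, and the seesaw is still on its new stop. The arm is clear at z = 0.335 m, with the force reading near zero. By eye, the tubs, the things around the feeder and the red and green look-alikes have not moved.

One check was slightly off: the first two-camera measurement put the top of the push plate about 7 mm higher than described. I measured the plate's position across the table again with the wrist camera before pushing. I found no failed checks.

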